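# Pin the watch-case clamp shut and hold it

## Task

Get the clamshell watch-case clamp locked up: first check its sprung brass seat by pressing it right down to its stop and letting it come back up, then swing the lid down onto the lower half. Take the locking pin (the one with the round flange and round knob) from the wooden block, push it through the lid's hole into the lower half until its flange bears on the lid, and finish still gripping the pin and pressing it firmly down so that the lid stays fully shut; do not let go. Leave the punch and everything else on the bench where it is.

Things in the scene. Friction and masses are not known exactly. Their poses are not given: they have to be found in the camera images.
- clamp: Clamshell watch-case clamp fixed to the table; its lower half is an aluminium block 160 (x) x 90 (y) x 40 high, with a thin steel strip along each side (to y = 56). Origin at the centre of its underside, z up. Its -x end is the pin end (towards the robot, give or take its yaw), its +x end carries the hinge.
- clamp_hole (a point): Mouth of the through hole for the pin in the lower half, on its top face at clamp (-55, 0, 40); diameter 11.5, runs straight down 40.
- seat (a joint): The sprung seat of the clamp: downward travel in m, 0 = up, 0.010 = at its stop. Spring about 1.2 N at the top, 4 N at the stop; it comes back up when let go.
- seat_top (a point): Centre of the flat top of the sprung seat, a brass disc of diameter 36 standing in the middle of the lower half, top at clamp (-5, 0, 56) when up.
- lid (a joint): Angle of the clamp's lid (upper half), rad: 0 = fully shut, 1.57 = upright, 1.9 = end stop; starts at 1.55 to 1.78, upright or leaning a little away. The hinge is stiff: the lid stays where it is left, but let go near shut it springs up to about 0.08 rad (10 mm at the free end). Pushing it shut takes about 6 N at the free end.
- lid_hinge (a point): Point on the hinge line (along clamp y) at clamp (75, 0, 40.5); turns with the lid. The lid is a steel plate 8 thick (own z 0 to 8), 155 long (own x 0 to -155) and 90 wide, with a 60 x 60 window (own x -105 to -45) through which the seat shows when shut. Shut, its axes are the clamp's, its top is 48.5 above the table, its free end at the robot's side.
- lid_hole (a point): Centre, on the outer face, of the pin hole through the lid at own (-130, 0, 8); diameter 13. With the lid shut it is straight above clamp_hole.
- pin: The locking pin, steel, 68 long, about 40 g: shank diameter 10, 38 long, its last 6 tapering to 4; then a round flange diameter 26, 4 thick; then a round knob diameter 18, 26 tall, to grip. Origin at the tip, z to the knob. Starts upright in one of the block's holes, flange resting on the block (tip 6 above the table). With its flange on the shut lid its tip is 10.5 above the table.
- pin_tip (a point): The tip of the pin's shank (the pin's origin).
- block: Wooden tool block fixed to the table, 60 (x) x 130 (y) x 44 high, origin under its centre. Through holes of diameter 12 at (0, -34) and (0, +34); the pin stands in one and the punch in the other, either way round.
- punch: Bystander: steel punch in the other hole of the block, to be left there: same shank, but a square head 16 x 16 x 40 tall and no flange. Origin at its tip.
- oil_bottle: Bystander: small green glass bottle with black cap, diameter 28, height 55, origin at the centre of its underside, z up.
- loupe: Bystander: black eyepiece loupe, a truncated cone 34 wide and 26 high, origin under its centre.
- screwdriver: Bystander: screwdriver 140 long lying on the table.
- cleaner: Bystander: white plastic bottle with cap, diameter 48, height 120, origin under its centre.
- movement: Bystander: round brass clock movement plate, diameter 64, height 10, lying flat, origin under its centre.
- watch: Bystander: steel wristwatch with bracelet laid out flat, 160 long, 10 high, origin under its centre.
- ring_box: Bystander: black closed presentation box 85 x 85 x 61, origin under its centre.

How it is judged:
On the way, in this order (a step that is already met when the one before it is completed fails the run):
1. the sprung seat is pressed down to its stop with the lid still open (value of joint seat above 0.0085 m and value of joint lid above 1 rad), for 0.05 s.
2. the seat is up again and the lid is swung down (value of joint seat below 0.003 m and value of joint lid below 0.13 rad), for 0.1 s.
3. the pin's shank is through the lid's hole and in the hole of the lower half (horizontal distance between pin_tip and clamp_hole below 0.004 m and angle between the z axis of pin and the z axis of clamp, either way round below 0.12 rad and value of joint lid below 0.16 rad and z of pin_tip in the frame of clamp below 0.03 m), for 0.1 s.
At the end, for the whole second after the job is handed in: Fingers still hold the pin: upright (0.12 rad), tip within 4 mm of the hole's axis and under 14.5 mm above the table (flange on the lid), lid shut to 0.025 rad, seat up, pin pressed on the clamp with over 2 N, at rest (horizontal distance between pin_tip and clamp_hole below 0.004 m and angle between the z axis of pin and the z axis of clamp, either way round below 0.12 rad and z of pin_tip in the frame of clamp below 0.0145 m and value of joint lid below 0.025 rad and value of joint seat below 0.003 m and contact force between pin and clamp above 2 N and contact force between the fingers and pin above 2 N and linear speed of pin below 0.02 m/s); the arm keeps its last pose, push and grip.
It fails at once if the punch is taken out of or lifted in the block (distance of punch from where it was at the start of the episode above 0.02 m).
It fails at once if a bystander is pushed 40 mm or more (distance of any of oil_bottle, loupe, screwdriver, cleaner, movement, watch, ring_box from where it was at the start of the episode above 0.04 m).
It also fails if it takes over 61 s, if anything falls off the work surface, if the arm or the gripper's body presses on something with over 40 N, if the wrist force passes 120 N, or if a joint passes its speed limit or range.

## Robot

A 6-joint arm with a two-finger parallel gripper is mounted at the origin on the work surface. World frame = base frame: x ahead of the robot, y to its left, z up, the work surface at z = 0. Lengths are in m, angles in rad, forces in N, time in s.
With the tool pointing down it reaches from about 0.35 to 0.975 m from the base axis. Payload 4.9 kg.
Tool frame: the origin (TCP) lies between the finger pads; the fingertips stand 19 mm ahead of it and the grasp point (between the pads) is the TCP; z points along the fingers, y is the line along which they close (so a half turn about z gives the same grasp; the last joint's range is limited). The gripper opens to 85 mm and grips with 20 to 120 N. Pads are 22 mm wide; open, the fingers measure 114 mm over their backs; the gripper's body (76 mm by 85 mm) begins 54 mm behind the grasp point. The pads swing forward as they close: fully open they stand 13 mm farther back than shut.
Start: joints at [1.105, 0.053, 1.613, -0, 1.476, -0.119], TCP at [0.212, 0.588, 0.25] pointing down, gripper open.
Joint ranges: [-3.01, 3.01], [-1.01, 2.22], [0.06, 2.58], [-1.02, 4.17], [0.09, 2.62], [-3.14, 3.14]. Speed limits (rad/s): [2.57, 2.57, 3.14, 3.14, 3.14, 3.14].

## Interface

Orientations are given as a rotation vector (axis times angle).
In Python, from station import ctrl gives the robot as it stands. The module is installed in compiled form; this text tells all that it offers.
- The arm moves only by the tool servo_tool, never from a script. Its argument "increments" is a list that holds one entry, the list of rows, each a list of 5 numbers: the finger opening in cm, from 0 to 8.54, then the shift along the tool's x, y, z in cm, then the turn about the tool's z in degrees. A call has 1 to 5 rows; each row is the pose to reach, as a shift and turn from the pose commanded when the call began, along the tool's axes at that moment; what a row does not reach only later rows make up. A row lasts 1/10 s, in which the tool goes at most 50 mm and 8.59 degrees, less where a joint would pass 70% of its speed; a pose out of reach is approached as far as the arm can. A call with a gripper value outside its range is refused whole. The fingers move at their own pace and stop on an object; "newtons" is the grip in N (left out, the last holds). Time passes only in rows, so rows that repeat a pose let the fingers close. It gives the time, the measured TCP pose, the force, the opening and the grip force at its end, in the units of the state.
- ctrl.get_obs(): the state, without advancing time (a new reading comes with each control period).
- ctrl.get_image(name): name is "scene" or "top" or "wrist"; returns a dict with "img" (384x512x3 uint8, red, green, blue), "fx", "fy", "cx", "cy" (pixels), "rvec" (rotation vector, rad) and "tvec" (3), from world to camera coordinates, as OpenCV has them; the wrist camera has in their place "mount" (4x4, takes a point from camera to tool coordinates, whose origin is the TCP and whose axes are the flange's). Camera axes: x right, y down, z forward; pixel columns grow to the right and rows downward; lengths in m; the calibration is good to about 2 mm. A picture is of the moment at which its call begins: read the wrist's pose just before it. There is no depth.
- ctrl.finish_job(): hands the job in; it is judged then, once.
The state is a dict: "t": time; "q": joint angles; "dq": joint speeds; "effort": joint torques, N m; "tool_pos": TCP position; "tool_rot": TCP orientation; "contact_force": force on the tool from outside, world axes, zero at the start; "wrist_torque": the same for the moment, N m; "opening": finger opening in m; "grip_force": force on a finger pad.
Only numpy, scipy, OpenCV 4.12 (cv2) and the standard library are available. Lean on these libraries where they do the work, as an engineer would, in place of code of your own. Each camera call takes 0.05 s, during which the arm holds its last target. There are 200 camera calls.

## Working session

There is one attempt and no reset: what is moved stays moved. The work goes in short steps, Python scripts to look and compute and a tool call to move; the robot and the scene stay as the last step left them, time stands still between calls to the robot, and variables do not carry over. Pictures are saved under pics/ and viewed, at most 10 in all, crops included, and the job is handed in when it is done.

Besides the shell and the picture viewer there is one more tool, called after "Request:" as a command line: name --argument value ..., lists and objects as JSON in quotes. servo_tool: Moves the arm, as the interface text tells. Its arguments: {"type":"object","properties":{"increments":{"type":"array"},"newtons":{"type":"number"}},"required":["increments"]}

```bash
mkdir -p pics
cat > h.py <<'E'
import numpy as np, cv2
from scipy.spatial.transform import Rotation as R
from station import ctrl
def cam(name):
    o=ctrl.get_obs(); d=ctrl.get_image(name)
    if name=="wrist":
        T=np.eye(4);T[:3,:3]=R.from_rotvec(o["tool_rot"]).as_matrix();T[:3,3]=o["tool_pos"]
        W=T@np.array(d["mount"]); Rc=W[:3,:3]; c=W[:3,3]
    else:
        Rc=R.from_rotvec(d["rvec"]).as_matrix().T; c=-Rc@np.array(d["tvec"]).ravel()
    K=(d["fx"],d["fy"],d["cx"],d["cy"])
    return d["img"],K,Rc,c
def ray(p,K,Rc): return Rc@np.array([(p[0]-K[2])/K[0],(p[1]-K[3])/K[1],1.])
def onz(p,z,K,Rc,c):
    r=ray(p,K,Rc); return c+r*(z-c[2])/r[2]
def proj(X,K,Rc,c):
    q=Rc.T@(np.array(X)-c); return K[0]*q[0]/q[2]+K[2],K[1]*q[1]/q[2]+K[3]
def save(n,img): cv2.imwrite("pics/"+n,img[:,:,::-1])
E
python3 - <<'E'
from h import *
import pickle
D={}
for n in("top","scene","wrist"):
    D[n]=cam(n); print(n,D[n][1],D[n][3])
pickle.dump(D,open("d0.pkl","wb"))
a=D["top"][0];save("top0.png",cv2.resize(a,(800,600)))
save("sw.png",cv2.resize(D["scene"][0],(800,600)))
o=ctrl.get_obs();print(o["tool_pos"],o["tool_rot"],o["t"])
E
```

```text
top (349.56895273619637, 349.56895273619637, 260.44813714705225, 188.36836296444966) [ 0.50295056 -0.04516833  1.03420773]
scene (390.9894951336751, 390.9894951336751, 259.1325768284962, 187.08454083930687) [ 1.19541888 -0.18499986  0.81519282]
wrist (291.5464912890552, 291.5464912890552, 260.63155188280734, 197.78693491369026) [0.14116795 0.61271197 0.37301684]
[0.21223729 0.5873862  0.24933567] [-5.41940882e-01 -3.09401760e+00  2.38132138e-03] 0.15
```

View pics/top0.png

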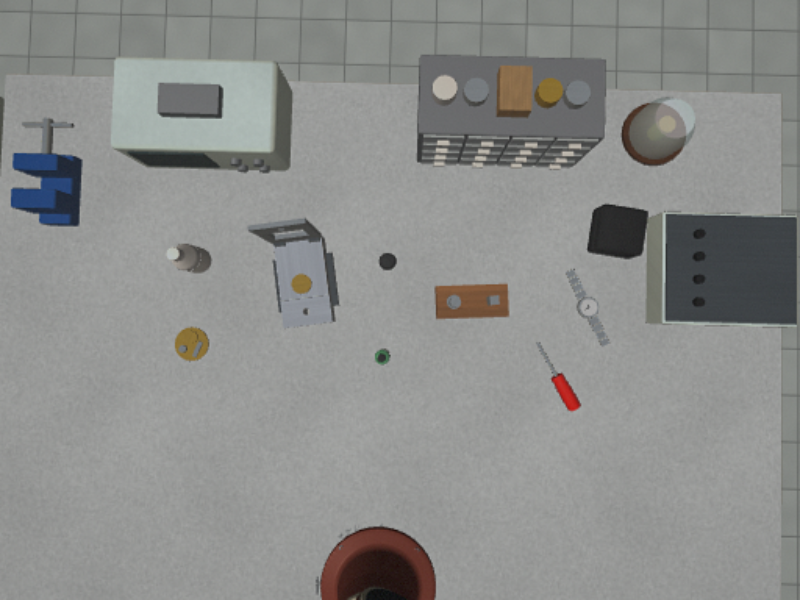

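View pics/sw.png

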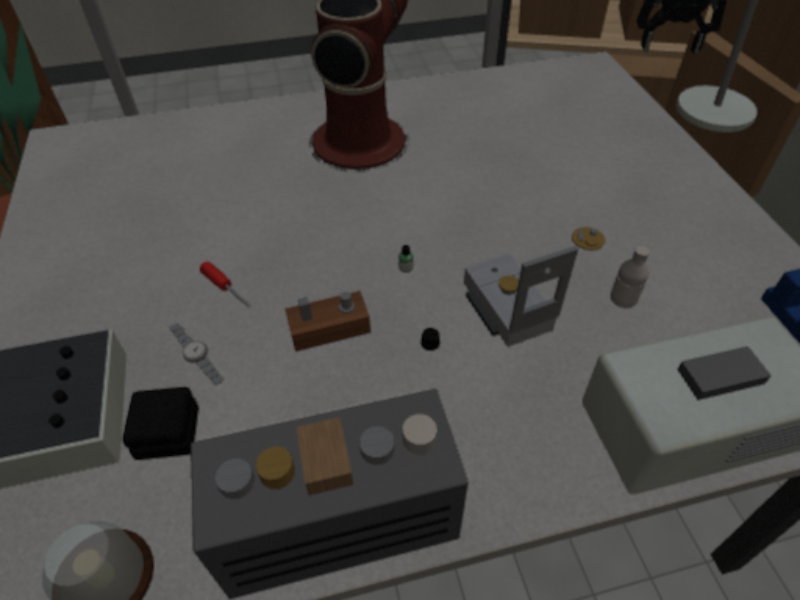

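The top view shows the clamp's seat at (302,284), its pin hole near (306,312), the pin with a round knob at (454,302) in the block's left hole, and the punch at (494,300). The lid is upright near (290,232). The scene view agrees.

Run:
```python
from h import *
import pickle
img,K,Rc,c=pickle.load(open("d0.pkl","rb"))["top"]
hsv=cv2.cvtColor(img,cv2.COLOR_RGB2HSV)
s=1/1.5625
def blob(m,u,v,r=25):
    k=np.zeros_like(m);cv2.circle(k,(int(u*s),int(v*s)),r,255,-1)
    M=cv2.moments(m&k,True);return M["m10"]/M["m00"],M["m01"]/M["m00"],M["m00"]
br=cv2.inRange(hsv,(12,120,60),(30,255,255)); p=blob(br,302,284);print("seat",p,onz(p,.056,K,Rc,c))
g=cv2.cvtColor(img,cv2.COLOR_RGB2GRAY)
m=cv2.inRange(g,0,95); p=blob(m,306,311,5);print("hole",p,onz(p,.04,K,Rc,c))
print(g[190:208,186:206])
for n,u,v,z in(("pin",454,302,.074),("punch",494,300,.08)):
    p=(u*s,v*s);print(n,onz(p,z,K,Rc,c))
w=cv2.inRange(hsv,(5,90,40),(14,255,200))
k=np.zeros_like(w);k[165:215,270:335]=255
cs,_=cv2.findContours(w&k,cv2.RETR_EXTERNAL,2);cc=max(cs,key=cv2.contourArea);r=cv2.minAreaRect(cc);print(r)
b=cv2.boxPoints(r);print([onz(x,.044,K,Rc,c)[:2].round(4) for x in b],onz(r[0],.044,K,Rc,c))
# clamp corners approx, hand-read
for q in((283,327),(334,321),(318,238),(275,240),(248,228),(305,220)):
    print(q,onz((q[0]*s,q[1]*s),.04,K,Rc,c)[:2])
```

```text
seat (192.49557522123894, 181.21238938053096, 113.0) [0.55221812 0.14979822 0.056     ]
hole (195.0, 199.0, 9.0) [0.50257272 0.14418227 0.04      ]
[[145 142 143 141 141 144 146 159 154 145 143 126 117 114 146 145 145 145
  147 145]
 [156 146 145 130 121 115 149 147 147 146 148 148 149 149 147 148 148 146
  147 145]
 [147 149 149 149 149 150 149 148 150 147 148 147 146 144 146 144 145 142
  143 144]
 [148 150 149 149 148 146 146 145 144 143 144 145 141 142 143 143 143 144
  144 143]
 [147 145 145 143 144 143 143 143 144 142 144 144 143 144 143 145 144 144
  141 145]
 [145 146 145 146 147 145 145 145 146 144 145 146 147 146 146 148 148 148
  146 146]
 [146 146 146 144 144 145 146 147 148 148 147 146 147 146 144 143 145 145
  146 147]
 [146 148 146 147 144 146 145 146 135 101 106 134 148 147 148 149 148 147
  146 147]
 [143 146 146 148 147 148 149 148  93  65  76 161 147 146 146 146 146 145
  146 147]
 [149 149 148 147 147 147 149 139  71  62  88 159 150 147 144 147 148 148
  148 147]
 [145 147 145 145 145 145 145 148  88  63  66 156 147 146 145 147 148 147
  149 149]
 [146 145 146 148
[... 423 characters left out ...]
43 144 144 143 143 141 143 144 144 145 145 143 142 144 146
  147 142]
 [143 142 144 145 144 145 142 143 144 145 142 142 145 145 149 131 151 150
  150 137]]
pin [ 0.5251908  -0.12429111  0.074     ]
punch [ 0.53037886 -0.19353489  0.08      ]
((301.5124816894531, 192.38668823242188), (20.60218620300293, 45.621429443359375), 88.15238952636719)
[array([ 0.5546, -0.0916]), array([ 0.5622, -0.2207]), array([ 0.5039, -0.2237]), array([ 0.4963, -0.0949])] [ 0.52922985 -0.15770504  0.044     ]
(283, 327) [0.47234738 0.1826775 ]
(334, 321) [0.4856908  0.09024792]
(318, 238) [0.63647946 0.12421455]
(275, 240) [0.63076979 0.2027633 ]
(248, 228) [0.65153591 0.25298438]
(305, 220) [0.66894707 0.14908441]
```

Request:
servo_tool --increments '[[[0,-4,-2.5,0,0],[0,-8,-5,0,0],[0,-12,-7.5,0,0],[0,-16,-10,0,0],[0,-20,-12.5,0,0]]]' --newtons 30

```text
t: 0.65
tool_pos: [0.3587, 0.4006, 0.25]
tool_rot: [-0.541, -3.095, 0.0]
contact_force: [0.1, -0.2, 0.0]
opening: 0.0126
grip_force: 0.0
```

Request:
servo_tool --increments '[[[0,-4,-2.5,0,-5.5],[0,-8,-5,0,-11],[0,-12,-7.5,0,-16.5],[0,-16,-10,0,-22],[0,-20,-12.5,0,-27.6]]]'

```text
t: 1.15
tool_pos: [0.5043, 0.215, 0.2501]
tool_rot: [0.218, -3.134, -0.0]
contact_force: [1.2, 0.8, 0.6]
opening: 0.0
grip_force: 0.0
```

```bash
cat >> h.py <<'E'
def togo(P):
    "shift in cm along tool axes to bring the TCP to P"
    o=ctrl.get_obs();M=R.from_rotvec(o["tool_rot"]).as_matrix()
    return (100*M.T@(np.array(P)-o["tool_pos"])).round(2)
def state():
    o=ctrl.get_obs();M=R.from_rotvec(o["tool_rot"]).as_matrix()
    print("t",o["t"],"pos",np.round(o["tool_pos"],4),"xang",round(np.degrees(np.arctan2(M[1,0],M[0,0])),1),"F",np.round(o["contact_force"],1),"op",round(o["opening"],4),"grip",round(o["grip_force"],1),"z",M[:,2].round(3))
E
python3 - <<'E'
from h import *
state();print(togo([.552,.15,.25]))
a=cam("wrist");save("w1.png",a[0]);import pickle;pickle.dump(a,open("w1.pkl","wb"))
E
```

```text
t 1.15 pos [0.5043 0.215  0.2501] xang -172.0 F [1.2 0.8 0.6] op 0.0 grip 0.0 z [-0.  0. -1.]
[-3.82 -7.09  0.01]
```

View pics/w1.png

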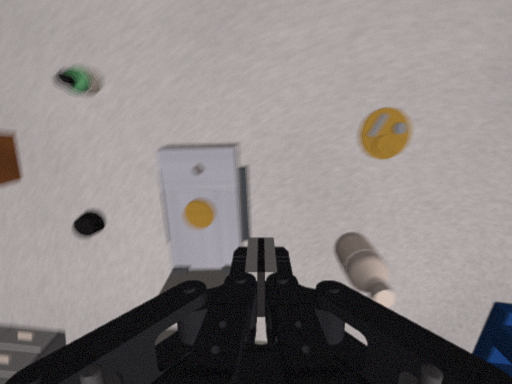

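The wrist view shows the seat at (199,214), the hole at (198,169), and the clamp's front edge from (159,148) to (238,146), nearly square to the image.

Run:
```python
from h import *
img,K,Rc,c=cam("wrist")
hsv=cv2.cvtColor(img,cv2.COLOR_RGB2HSV)
br=cv2.inRange(hsv,(12,120,60),(30,255,255));br[:,:170]=0;br[:,230:]=0;br[:180]=0
M=cv2.moments(br,True);p=(M["m10"]/M["m00"],M["m01"]/M["m00"]);s=onz(p,.056,K,Rc,c);print("seat",p,M["m00"],s)
g=cv2.cvtColor(img,cv2.COLOR_RGB2GRAY);w=np.zeros_like(g);w[160:178,190:207]=255
m=cv2.inRange(g,0,115)&w;M=cv2.moments(m,True);p=(M["m10"]/M["m00"],M["m01"]/M["m00"]);h=onz(p,.04,K,Rc,c);print("hole",p,M["m00"],h)
print(np.degrees(np.arctan2(*(s-h)[[1,0]])),np.linalg.norm((s-h)[:2]))
# front edge
E=[]
for u in range(164,236,4):
    col=np.gradient(cv2.GaussianBlur(g,(5,5),0)[138:156,u].astype(float));E.append((u,138+np.argmax(abs(col))))
l=np.polyfit(*np.array(E).T,1);a,b=[onz((u,np.polyval(l,u)),.04,K,Rc,c) for u in(164,236)]
print(l,a,b,np.degrees(np.arctan2(-(a-b)[1],-(a-b)[0]))-90)
state();print(togo([s[0],s[1],.10]))
```

```text
seat (207.22882615156018, 208.518573551263) 673.0 [0.55183224 0.1524286  0.056     ]
hole (204.5, 163.76470588235293) 34.0 [0.50349403 0.14239203 0.04      ]
11.729777837669424 0.04936917614870962
[-8.02373581e-02  1.55164775e+02] [0.48490781 0.09490542 0.04      ] [0.46737358 0.17504939 0.04      ] 12.340953335552683
t 1.25 pos [0.506  0.2126 0.2499] xang -172.6 F [-0.8  0.7  1. ] op 0.0001 grip 0.0 z [ 0.    -0.002 -1.   ]
[-3.76 -6.54 15.  ]
```

Request:
servo_tool --increments '[[[0,-2,-3.5,2,0],[0,-3.8,-6.5,5,0],[0,-3.8,-6.5,9,0],[0,-3.8,-6.5,13,0],[0,-3.8,-6.5,16,0]]]'

```text
t: 1.75
tool_pos: [0.5483, 0.1575, 0.0872]
tool_rot: [0.21, -3.131, 0.0]
contact_force: [-0.4, 0.5, 0.1]
opening: -0.0002
grip_force: 0.0
```

Request:
servo_tool --increments '[[[0,0,0,0.8,0],[0,0,0,1.4,0],[0,0,0,2,0],[0,0,0,2.3,0],[0,0,0,2.3,0]]]'

```text
t: 2.25
tool_pos: [0.5511, 0.1579, 0.0689]
tool_rot: [-0.212, 3.132, 0.001]
contact_force: [-0.7, 0.5, 3.0]
opening: -0.0002
grip_force: 1.3
```

Request:
servo_tool --increments '[[[0,0,0,0.2,0],[0,0,0,0.4,0],[0,0,0,0.5,0],[0,0,0,0.5,0]]]'

```text
t: 2.65
tool_pos: [0.5513, 0.1579, 0.0649]
tool_rot: [-0.212, 3.132, 0.001]
contact_force: [-4.6, 0.0, 12.0]
opening: -0.0
grip_force: 6.1
```

Request:
servo_tool --increments '[[[0,0,0,0,0],[0,0,0,-5,0],[0,0,0,-10,0],[0,0,0,-15,0],[0,0,0,-20,0]]]'

```text
t: 3.15
tool_pos: [0.5496, 0.157, 0.2639]
tool_rot: [0.211, -3.134, 0.001]
contact_force: [0.4, -0.1, 0.5]
opening: 0.0001
grip_force: 0.0
```

Request:
servo_tool --increments '[[[0,2,0,0,0],[0,2,0,0,0],[0,2,0,0,0]]]'

```text
t: 3.45
tool_pos: [0.5298, 0.1545, 0.2611]
tool_rot: [0.211, -3.133, 0.001]
contact_force: [-0.2, -1.0, -0.3]
opening: -0.0002
grip_force: 0.0
```

Run:
```python
from h import *
import pickle
a=cam("wrist");save("w2.png",a[0]);pickle.dump(a,open("w2.pkl","wb"))
b=cam("top");pickle.dump(b,open("t2.pkl","wb"))
s=cam("scene");pickle.dump(s,open("s2.pkl","wb"))
i=np.hstack([a[0][80:,100:420],cv2.resize(s[0][150:250,280:400],None,fx=3,fy=3)[:300,:360]][:1]);
z=np.zeros((600,800,3),np.uint8);z[:304,:320]=a[0][80:,100:420];z[304:604,:360]=cv2.resize(s[0][140:240,280:400],None,fx=3,fy=3)[:296]
z[0:300,370:730]=cv2.resize(b[0][130:230,150:270],None,fx=3,fy=3)
save("c2.png",z);state()
```

```text
t 3.6 pos [0.5298 0.1545 0.2602] xang -172.3 F [ 0.5  0.2 -0.5] op -0.0003 grip 0.0 z [-0.003 -0.001 -1.   ]
```

View pics/c2.png

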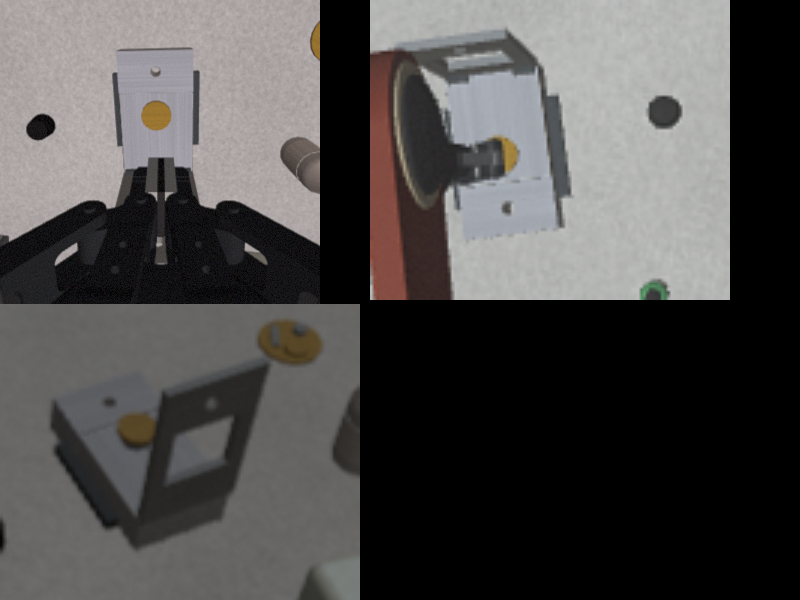

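The seat is back up. Wrist pixels: seat about (256,195), hole (255,151), front edge from (218,130) to (293,127). The lid is upright, with its hole at about (350,173) in the scene view and (181,147) in the top view.

Run:
```python
from h import *
import pickle
img,K,Rc,c=pickle.load(open("w2.pkl","rb"))
hsv=cv2.cvtColor(img,cv2.COLOR_RGB2HSV)
br=cv2.inRange(hsv,(12,120,60),(30,255,255));k=np.zeros_like(br);k[170:225,230:285]=255
def cen(m): M=cv2.moments(m,True);return M["m10"]/M["m00"],M["m01"]/M["m00"],M["m00"]
p=cen(br&k);s=onz(p,.056,K,Rc,c)
g=cv2.cvtColor(img,cv2.COLOR_RGB2GRAY);k[:]=0;cv2.circle(k,(255,151),8,255,-1)
m=cv2.inRange(g,0,110)&k;q=cen(m);h=onz(q,.04,K,Rc,c)
print(p,s,q,h,np.linalg.norm((s-h)[:2]),np.degrees(np.arctan2(*(s-h)[[1,0]])))
G=cv2.GaussianBlur(g,(3,3),0).astype(float)
E=np.array([(u,120+np.argmax(np.gradient(G[120:136,u]))) for u in range(222,290,3)])
E2=np.array([(u,120+np.argmin(np.gradient(G[120:136,u]))) for u in range(222,290,3)])
for e in(E,E2):
    l=np.polyfit(*e.T,1);a,b=[onz((u,np.polyval(l,u)),.04,K,Rc,c) for u in(222,290)]
    print(l,a,b,np.degrees(np.arctan2((a-b)[0],-(a-b)[1])))
i,K1,R1,c1=pickle.load(open("t2.pkl","rb"));i,K2,R2,c2=pickle.load(open("s2.pkl","rb"))
def tri(p,q):
    A=ray(p,K1,R1);B=ray(q,K2,R2);x=np.linalg.lstsq(np.c_[A,-B],c2-c1,rcond=None)[0];P=c1+A*x[0];Q=c2+B*x[1];return (P+Q)/2,np.linalg.norm(P-Q)
T=lambda u,v:(150+(u-370)/3,130+v/3); S=lambda u,v:(280+u/3,140+(v-304)/3)
print("hole",tri(T(462,50),S(211,404)));print("corner -y",tri(T(506,32),S(166,391)))
for Z in(.195,):print(onz(T(506,32),Z,K1,R1,c1))
```

```text
(255.9051987767584, 195.28134556574923, 654.0) [0.55249968 0.15168455 0.056     ] (255.2258064516129, 153.32258064516128, 31.0) [0.5060381  0.14454346 0.04      ] 0.04700715944054623 8.73791800949824
[-2.33860343e-02  1.36267787e+02] [0.48571055 0.10314592 0.04      ] [0.47336719 0.18078594 0.04      ] 9.033388261216706
[-2.17391304e-02  1.33065217e+02] [0.48252491 0.10283896 0.04      ] [0.47034472 0.18028487 0.04      ] 8.937897017948448
hole (array([0.63460888, 0.16619448, 0.15994087]), np.float64(0.00908280955802071))
corner -y (array([0.64429108, 0.1215047 , 0.19554001]), np.float64(0.006371203549849303))
[0.64339961 0.11848836 0.195     ]
```

Request:
servo_tool --increments '[[[0,-4.5,-0.2,0,-1.3],[0,-9,-0.4,0,-1.3],[0,-13,-0.3,0,-1.3],[0,-15.2,-0.3,3,-1.3],[0,-15.2,-0.3,7.4,-1.3]]]'

```text
t: 4.1
tool_pos: [0.6857, 0.1724, 0.1893]
tool_rot: [-0.246, 3.126, 0.0]
contact_force: [-0.4, 0.5, 0.2]
opening: -0.0001
grip_force: 0.0
```

Request:
servo_tool --increments '[[[0,0,0,0,0],[0,1.5,0,0,0],[0,3.1,0,-0.3,0]]]'

```text
t: 4.4
tool_pos: [0.6502, 0.1672, 0.1909]
tool_rot: [0.247, -3.13, 0.0]
contact_force: [2.9, 0.0, -1.4]
opening: 0.0002
grip_force: 1.0
```

```bash
cat >> h.py <<'E'
A=np.radians(9.);H=np.array([.6315,.1642])
def uv():
    d=np.array(ctrl.get_obs()["tool_pos"][:2])-H;return (1000*np.array([[np.cos(A),np.sin(A)],[-np.sin(A),np.cos(A)]])@d).round(1)
E
python3 - <<'E'
from h import *
state();print(uv())
E
```

```text
t 4.4 pos [0.6502 0.1672 0.1909] xang -171.0 F [ 2.9  0.  -1.4] op 0.0002 grip 1.0 z [-0.001 -0.    -1.   ]
[18.9  0. ]
```

Request:
servo_tool --increments '[[[0,1.7,0,0.1,0],[0,3.4,0,0.2,0],[0,5.0,0,0.7,0],[0,6.6,0,1.3,0],[0,8.0,0,2.3,0]]]'

```text
t: 4.9
tool_pos: [0.5728, 0.1549, 0.1717]
tool_rot: [-0.247, 3.126, 0.0]
contact_force: [1.9, -0.6, 4.3]
opening: 0.0004
grip_force: 1.9
```

Request:
servo_tool --increments '[[[0,1.4,0,1.0,0],[0,2.6,0,2.2,0],[0,3.7,0,3.5,0],[0,4.5,0,5.0,0],[0,5.1,0,6.5,0]]]'

```text
t: 5.4
tool_pos: [0.5215, 0.1468, 0.1057]
tool_rot: [-0.247, 3.131, -0.0]
contact_force: [-3.2, -1.1, 6.2]
opening: -0.0
grip_force: 5.3
```

Run:
```python
from h import *
state();print(uv())
```

```text
t 5.4 pos [0.5215 0.1468 0.1057] xang -171.0 F [-3.2 -1.1  6.2] op -0.0 grip 5.3 z [ 0.001 -0.    -1.   ]
[-111.4   -0. ]
```

Request:
servo_tool --increments '[[[0,0.4,0,1.1,0],[0,0.6,0,2.2,0],[0,0.7,0,3.2,0],[0,0.7,0,3.9,0],[0,0.7,0,3.9,0]]]'

```text
t: 5.9
tool_pos: [0.5144, 0.1457, 0.0674]
tool_rot: [0.248, -3.13, 0.001]
contact_force: [-9.2, -1.0, 14.8]
opening: -0.0004
grip_force: 8.0
```

Request:
servo_tool --increments '[[[0,0,0,-1,0],[0,0,0,-3,0],[0,-1,0,-8,0],[0,-2,0,-13,0],[0,-3,0,-18,0]]]'

```text
t: 6.4
tool_pos: [0.5433, 0.1503, 0.2441]
tool_rot: [-0.247, 3.131, 0.0]
contact_force: [0.2, 0.1, -0.8]
opening: -0.0001
grip_force: 0.0
```

Request:
servo_tool --increments '[[[0,0,0,0,0],[0,0,0,0,0]]]'

```text
t: 6.6
tool_pos: [0.5445, 0.1505, 0.2444]
tool_rot: [-0.247, 3.127, 0.0]
contact_force: [-0.5, 0.1, -1.3]
opening: -0.0004
grip_force: 0.0
```

Run:
```python
from h import *
import pickle
a=cam("wrist");pickle.dump(a,open("w3.pkl","wb"));s=cam("scene");state()
z=np.zeros((600,740,3),np.uint8);z[:304,:320]=a[0][80:,100:420]
z[300:600,330:690]=cv2.resize(s[0][140:240,280:400],None,fx=3,fy=3)
save("c3.png",z)
```

```text
t 6.7 pos [0.5425 0.1502 0.2402] xang -171.0 F [ 0.5  0.1 -0.6] op 0.0002 grip 0.0 z [-0.002 -0.    -1.   ]
```

View pics/c3.png

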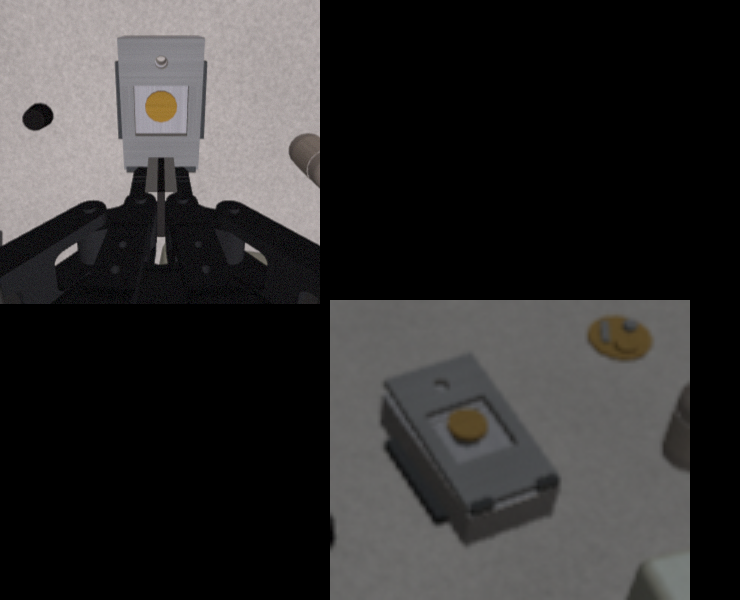

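The lid is down, sprung up slightly, with its hole at wrist pixel (261,141) and the seat up at (261,186), centred in the window.

Run:
```python
from h import *
import pickle
img,K,Rc,c=pickle.load(open("w3.pkl","rb"))
hsv=cv2.cvtColor(img,cv2.COLOR_RGB2HSV)
br=cv2.inRange(hsv,(12,120,60),(30,255,255));k=np.zeros_like(br);k[165:210,235:290]=255
def cen(m): M=cv2.moments(m,True);return M["m10"]/M["m00"],M["m01"]/M["m00"],M["m00"]
p=cen(br&k);s=onz(p,.056,K,Rc,c);d=np.array([np.cos(A),np.sin(A),0]);print(s,"hole from seat",s-.05*d)
g=cv2.cvtColor(img,cv2.COLOR_RGB2GRAY);print(g[130:152,251:271])
print(onz((261,141.5),.0585,K,Rc,c))
print(togo([.525,-.125,.25]))
```

```text
[0.55213888 0.15165325 0.056     ] hole from seat [0.50275446 0.14383153 0.056     ]
[[134 130 136 132 130 134 133 134 129 132 132 134 134 135 133 134 132 136
  130 135]
 [134 134 134 133 132 136 136 135 134 134 131 131 133 131 133 131 130 132
  134 133]
 [134 133 129 131 134 133 130 135 134 133 132 134 134 130 132 133 135 133
  135 134]
 [133 131 133 134 131 134 134 131 135 131 133 133 135 131 133 131 134 135
  131 131]
 [131 130 132 132 134 132 129 133 130 131 133 133 134 133 133 131 131 134
  134 131]
 [134 132 132 132 133 133 134 130 121 125 124 124 128 132 136 134 133 133
  134 133]
 [135 132 133 133 133 133 128 127 138 142 139 135 124 123 125 134 132 134
  134 133]
 [135 131 135 135 131 130 138 148 160 160 158 160 154 135 113 125 136 133
  133 134]
 [137 135 137 134 132 123 157 168 172 170 169 170 171 155 104 111 129 136
  136 137]
 [134 138 136 134 131 116 139 167 171 173 172 176 167 141  93  94 120 136
  136 137]
 [131 136 135 136 142 114 117 137 156 166 168 160 141 105  80  98 110 131
  139 136]
 [135 136 132 137 154 122 106 107 118 126 128 118 100  80  82 112 108 127
  134 
[... 213 characters left out ...]
102 100 102 117 136 142 104 104 126
  131 132]
 [126 128 128 131 119 127 147 152 142 135 136 140 145 140 117 100 112 133
  131 132]
 [134 133 132 130 127 115 121 139 146 151 149 150 136 111 103 110 125 132
  133 132]
 [129 132 133 133 132 122 116 112 114 116 118 112 103 102 113 123 128 127
  130 133]
 [134 128 130 129 131 130 130 116 112 109 107 109 111 122 125 132 135 134
  132 133]
 [133 134 134 133 133 133 132 130 129 123 124 124 130 135 131 134 134 132
  133 134]
 [132 130 134 132 132 134 134 134 131 132 130 132 131 135 134 133 134 133
  132 132]
 [133 133 135 136 134 133 135 135 136 132 134 140 135 134 129 135 134 132
  134 131]]
[0.50359314 0.14417154 0.0585    ]
[  6.05 -26.9   -0.97]
```

Request:
servo_tool --increments '[[[4.5,0.4,-5,0,0],[4.5,0.8,-10,0,0],[4.5,1.2,-15,0,0],[4.5,1.6,-20,0,0],[4.5,2.0,-25,0,0]]]'

```text
t: 7.2
tool_pos: [0.5613, -0.1004, 0.2388]
tool_rot: [0.247, -3.128, -0.003]
contact_force: [0.6, 0.3, 0.8]
opening: 0.0448
grip_force: 0.0
```

Request:
servo_tool --increments '[[[4.5,0,-2,0,0],[4.5,0,-2,0,0],[4.5,0,-2,0,0],[4.5,0,-2,0,0]]]'

```text
t: 7.6
tool_pos: [0.5653, -0.1173, 0.2402]
tool_rot: [0.249, -3.13, -0.002]
contact_force: [-0.3, 1.2, -0.2]
opening: 0.0453
grip_force: 0.0
```

Run:
```python
from h import *
import pickle
a=cam("wrist");pickle.dump(a,open("w4.pkl","wb"));state()
save("c4.png",cv2.resize(a[0][80:230,160:420],None,fx=3,fy=3))
print(proj([.525,-.125,.074],*a[1:]))
```

```text
t 7.65 pos [ 0.5655 -0.1173  0.2406] xang -170.9 F [-0.  -0.3 -0. ] op 0.0452 grip 0.0 z [-0.001  0.001 -1.   ]
(np.float64(259.3354955225659), np.float64(145.15624847954214))
```

View pics/c4.png

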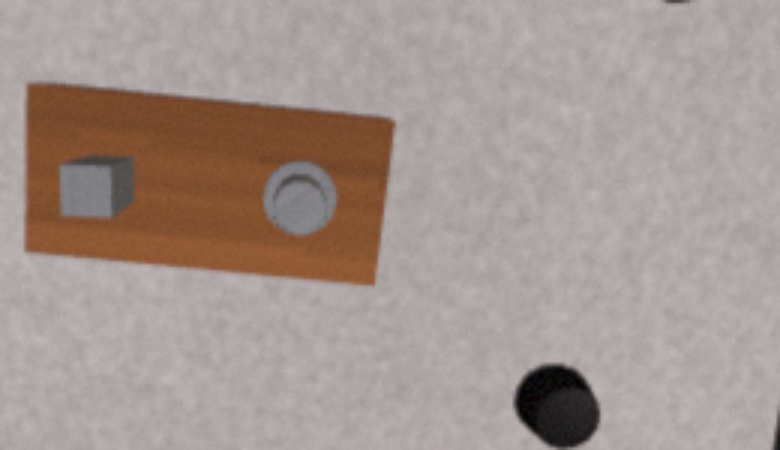

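The pin's knob top is at crop (299,205) and its flange at (300,198). The square punch head is at (88,190), to the left.

Run:
```python
from h import *
import pickle
i,K,Rc,c=pickle.load(open("w4.pkl","rb"))
a=onz((259.7,148.3),.074,K,Rc,c);b=onz((260,146.2),.048,K,Rc,c);print(a,b)
p=(a+b)/2;print(togo([p[0],p[1],.070]))
```

```text
[ 0.52798713 -0.12416004  0.074     ] [ 0.52903741 -0.12370272  0.048     ]
[ 3.74 -0.09 17.06]
```

Request:
servo_tool --increments '[[[4.5,2,-0.1,3,0],[4.5,3.7,-0.1,7,0],[4.5,3.7,-0.1,11,0],[4.5,3.7,-0.1,14,0],[4.5,3.7,-0.1,15.5,0]]]' --newtons 60

```text
t: 8.15
tool_pos: [0.5274, -0.1235, 0.083]
tool_rot: [0.25, -3.127, -0.004]
contact_force: [-0.1, -0.2, 0.1]
opening: 0.0448
grip_force: 0.0
```

Request:
servo_tool --increments '[[[4.5,0,0,0.8,0],[4.5,0,0,1.5,0],[1.5,0,0,1.5,0],[1.0,0,0,1.5,0],[1.0,0,0,1.5,0]]]'

```text
t: 8.65
tool_pos: [0.5306, -0.1253, 0.073]
tool_rot: [-0.247, 3.13, 0.001]
contact_force: [-1.3, 3.4, 3.2]
opening: 0.0159
grip_force: 58.5
```

Request:
servo_tool --increments '[[[1.0,0,0,0,0],[1.0,0,0,0,0]]]'

```text
t: 8.85
tool_pos: [0.5306, -0.1253, 0.073]
tool_rot: [-0.247, 3.13, 0.0]
contact_force: [-1.1, 4.5, 5.6]
opening: 0.0154
grip_force: 58.7
```

Run:
```python
from h import *
state()
```

```text
t 8.85 pos [ 0.5306 -0.1253  0.073 ] xang -171.0 F [-1.1  4.5  5.6] op 0.0154 grip 58.7 z [ 0.002  0.    -1.   ]
```

Request:
servo_tool --increments '[[[1.0,0,0,-2,0],[1.0,0,0,-5,0],[1.0,0,0,-9,0],[1.0,0,0,-13,0],[1.0,0,0,-13,0]]]'

```text
t: 9.35
tool_pos: [0.5332, -0.1274, 0.2093]
tool_rot: [-0.246, 3.12, -0.011]
contact_force: [0.7, -0.6, -0.2]
opening: 0.0153
grip_force: 58.8
```

Run:
```python
from h import *
import pickle
s=cam("scene");w=cam("wrist");t=cam("top");state();pickle.dump((s,w,t),open("w5.pkl","wb"))
P=np.array(ctrl.get_obs()["tool_pos"]);u,v=map(int,proj(P,*s[1:]));print(u,v,proj(P,*w[1:]))
z=np.zeros((600,800,3),np.uint8)
z[:400,:400]=cv2.resize(s[0][v-50:v+50,u-50:u+50],(400,400))
z[:400,400:800]=cv2.resize(w[0][170:370,160:360],(400,400))
u,v=map(int,proj(P,*t[1:]));z[400:600,:300]=cv2.resize(t[0][v-33:v+33,u-50:u+50],(300,200))
save("c5.png",z)
```

```text
t 9.5 pos [ 0.5293 -0.1258  0.2011] xang -171.0 F [-0.4 -0.2 -0.8] op 0.0153 grip 58.8 z [-0.    -0.001 -1.   ]
214 152 (np.float64(263.8449019519251), np.float64(263.0611843866281))
```

View pics/c5.png

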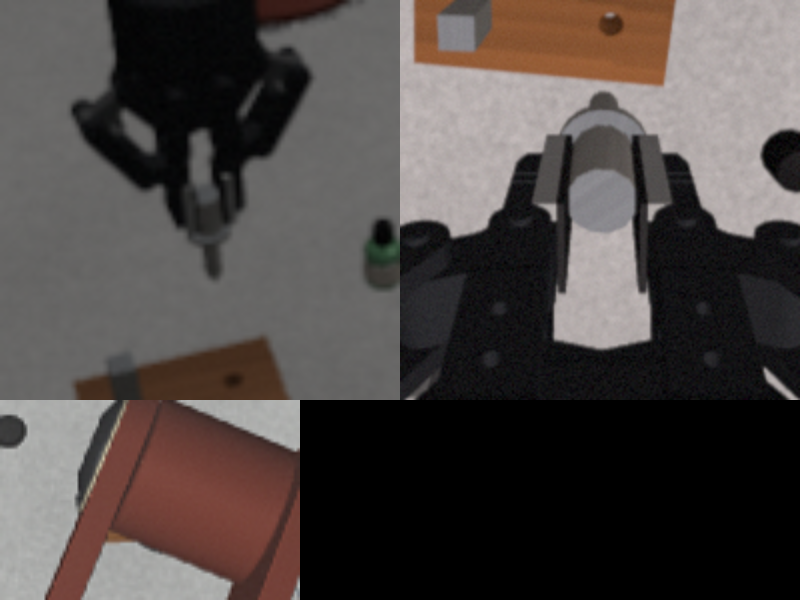

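The pin is held upright. The knob top is at wrist pixel (261.5,270) and the shank tip near (261,220). The punch is still in its hole.

Run:
```python
from h import *
import pickle
s,w,t=pickle.load(open("w5.pkl","rb"));o=ctrl.get_obs();P=np.array(o["tool_pos"])
M=R.from_rotvec(o["tool_rot"]).as_matrix()
for n,p,dz in(("top",(261.5,270),.001),("tip",(261.2,218),-.066),("flange",(261.3,241),-.025)):
    X=onz(p,P[2]+dz,*w[1:]);print(n,(1000*M.T@(X-P)).round(1))
u0,v0=proj(P,*s[1:]);u=int(u0);v=int(v0)
S=lambda a,b:(u-50+a/4,v-50+b/4)
for n,p in(("tip",(214,278)),("knobtop",(203,188))):
  # intersect scene ray with plane through pin axis facing the scene camera
  r=ray(S(*p[:2]),*s[1:3]);nrm=s[2][:,2].copy();nrm[2]=0
  X=s[3]+r*(nrm@(P-s[3]))/(nrm@r);print(n,(1000*M.T@(X-P)).round(1))
print(M.T@np.array([.503,.144,.16+0])*0, togo([.503,.144,.20]))
```

```text
top [-3.3 -1.2 -1. ]
tip [-2.  -1.5 66. ]
flange [-0.1 -1.3 25. ]
tip [-0.4  1.  62.8]
knobtop [ -0.4   1.  -10.6]
[-0.  0. -0.] [-1.63 27.06  0.09]
```

Request:
servo_tool --increments '[[[1.0,-0.3,5,0,0],[1.0,-0.6,10,0,0],[1.0,-0.9,15,0,0],[1.0,-1.2,20,0,0],[1.0,-1.4,24.5,0,0]]]'

```text
t: 10.0
tool_pos: [0.5032, 0.1204, 0.1989]
tool_rot: [0.247, -3.128, 0.0]
contact_force: [0.6, 0.6, -1.2]
opening: 0.0158
grip_force: 58.9
```

Request:
servo_tool --increments '[[[1.0,0,2.6,1,0],[1.0,0,2.6,3,0],[1.0,0,2.6,5,0],[1.0,0,2.6,5.5,0],[1.0,0,2.6,5.5,0]]]'

```text
t: 10.5
tool_pos: [0.4993, 0.144, 0.1438]
tool_rot: [0.247, -3.127, 0.001]
contact_force: [-0.3, 0.3, -0.4]
opening: 0.0157
grip_force: 59.0
```

Run:
```python
from h import *
import pickle
w=cam("wrist");s=cam("scene");state();print(togo([.503,.144,.14]))
z=np.zeros((400,800,3),np.uint8)
z[:,:400]=cv2.resize(w[0][120:320,160:360],(400,400));z[:,400:]=cv2.resize(s[0][120:220,280:380],(400,400))
save("c6.png",z)
```

```text
t 10.6 pos [0.501  0.1441 0.1465] xang -171.0 F [0.5 0.3 0.3] op 0.0159 grip 59.0 z [-0. -0. -1.]
[-0.2  -0.04  0.65]
```

View pics/c6.png

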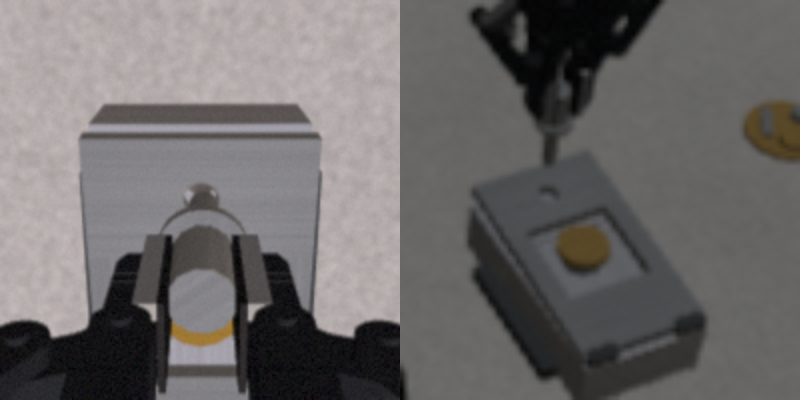

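The pin's shank (crop column 203) lines up with the lid hole (column 201), and in the scene view the tip is directly above the hole.

Request:
servo_tool --increments '[[[1.0,-0.1,0,1,0],[1.0,-0.1,0,2,0],[1.0,-0.1,0,2.5,0],[1.0,-0.1,0,3,0],[1.0,-0.1,0,3.3,0]]]'

```text
t: 11.1
tool_pos: [0.5034, 0.1443, 0.1141]
tool_rot: [-0.247, 3.128, -0.001]
contact_force: [4.4, -1.2, 2.6]
opening: 0.0156
grip_force: 59.2
```

Request:
servo_tool --increments '[[[1.0,0,0,0.4,0],[1.0,0,0,0.8,0],[1.0,0,0,1.2,0],[1.0,0,0,1.2,0]]]'

```text
t: 11.5
tool_pos: [0.5034, 0.1444, 0.1019]
tool_rot: [-0.247, 3.128, -0.001]
contact_force: [7.0, -1.1, 0.3]
opening: 0.0156
grip_force: 58.9
```

Request:
servo_tool --increments '[[[1.0,-0.15,0,0,0],[1.0,-0.15,0,0.5,0],[1.0,-0.15,0,1.0,0],[1.0,-0.15,0,1.4,0],[1.0,-0.15,0,1.4,0]]]'

```text
t: 12.0
tool_pos: [0.5042, 0.1444, 0.0872]
tool_rot: [-0.247, 3.129, -0.001]
contact_force: [6.6, -1.8, 0.1]
opening: 0.0157
grip_force: 58.9
```

Request:
servo_tool --increments '[[[1.0,-0.1,0,0.2,0],[1.0,-0.1,0,0.5,0],[1.0,-0.1,0,0.8,0],[1.0,-0.1,0,1.0,0],[1.0,-0.1,0,1.0,0]]]'

```text
t: 12.5
tool_pos: [0.5048, 0.1445, 0.078]
tool_rot: [-0.248, 3.131, -0.002]
contact_force: [2.3, -2.0, 6.0]
opening: 0.0158
grip_force: 59.6
```

Request:
servo_tool --increments '[[[1.0,0,0,0.1,0],[1.0,0,0,0.2,0],[1.0,0,0,0.3,0],[1.0,0,0,0.3,0]]]' --newtons 90

```text
t: 12.9
tool_pos: [0.505, 0.1445, 0.0773]
tool_rot: [0.248, -3.131, 0.002]
contact_force: [-5.3, -3.8, 21.3]
opening: 0.0149
grip_force: 89.5
```

Request:
servo_tool --increments '[[[1.0,0,0,0,0],[1.0,0,0,0,0],[1.0,0,0,0,0]]]'

```text
t: 13.2
tool_pos: [0.505, 0.1445, 0.0773]
tool_rot: [0.248, -3.132, 0.002]
contact_force: [-4.3, -3.6, 19.7]
opening: 0.0149
grip_force: 89.5
```

Run:
```python
from h import *
w=cam("wrist");s=cam("scene");state()
z=np.zeros((400,800,3),np.uint8)
z[:,:400]=cv2.resize(w[0][120:320,160:360],(400,400));z[:,400:]=cv2.resize(s[0][120:220,280:380],(400,400))
save("c7.png",z)
```

```text
t 13.3 pos [0.505  0.1445 0.0773] xang -170.9 F [-5.1 -4.  19.5] op 0.0147 grip 89.5 z [-0.    -0.001 -1.   ]
```

View pics/c7.png

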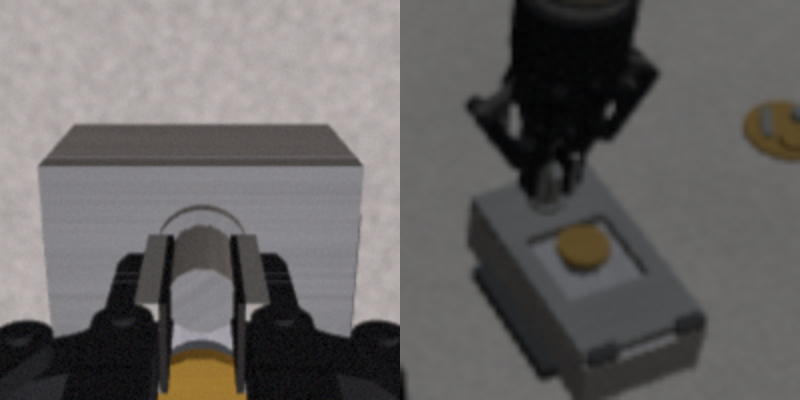

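The flange sits on the shut lid, the seat is up in the window, and the pin is still gripped under about 20 N of downward push.

```bash
python3 -c "
from station import ctrl
print(ctrl.finish_job())"
```

```text
the job is handed in; nothing more can be done
None
```

I handed the job in at about 13 s: the seat was pressed to its stop and came back up, the lid is shut, and the locking pin is through into the lower half. Its flange is on the lid, and the arm still grips it and presses down with about 20 N; no verdict came back.

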